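Slide the tall pepper mill back into the row

TASK

The tall pepper mill has been left out on the worktop: push it back into its empty place in the row, midway between the glass storage jar and the utensil crock, with its foot right up against the low upstand. Push with the fingertips, low on its foot, so that it slides along standing and never rocks or tips; do not grip or lift it, and do not knock it. Leave the jar, the crock, the small salt mill and the small bowl where they stand.

Things in the scene. Friction and masses are not known exactly. Their poses are not given: they have to be found in the camera images.
- pepper_mill: tall pepper mill, brown wood, steel finial, 230 mm tall, 0.28 to 0.56 kg, standing loose. Origin: centre of its underside, z up. Round: straight foot 68 mm across and 30 mm high, above it a body 55 mm across narrowing to a waist 40 mm across at 95 mm height, head 54 mm across at 130 to 190 mm. Friction coefficient 0.5 to 0.72: pushed on the foot it slides, pushed above about 45 mm height it can tip.
- upstand: the low fixed upstand (a straight kerb, same orange laminate as the worktop, 20 mm thick, 76 mm high, 1240 mm long) along the far side of the worktop. Origin: centre of its underside; x is across it, away from the robot; y along it. Its near face, which the mill's foot must meet, is at x = -10 mm in this frame, so the centre of the touching mill is at x = -44 mm. The middle of the empty place is at y = 0 in this frame, to within 8 mm.
- jar: bystander: round glass storage jar, white contents, black lid, 100 mm across, 180 mm tall, 1.1 kg, loose, standing in the row just in front of the upstand, on one side of the empty place (either side), its centre about 170 mm from the middle of the place. Origin: centre of the underside.
- crock: bystander: round white ceramic crock with wooden utensils and a whisk standing in it, 100 mm across, 133 mm tall, 245 mm with the utensils, 1.2 kg, loose, in the row on the other side of the empty place, its centre about 170 mm from the middle of the place. Origin: centre of the underside.
- salt_mill: bystander: small salt mill, same brown wood as the tall one but 120 mm tall and 50 mm across, loose, on the worktop about 320 mm to one side of the robot's midline. Origin: centre of the underside.
- bowl: bystander: small white ceramic bowl, 90 mm across, 45 mm tall, loose, on the worktop about 320 mm to the other side of the midline. Origin: centre of the underside.

How it is judged:
By the outcome, as a careful person would: the job done as asked, in the order asked, and still so for the second after the job is handed in, with the robot touching nothing.
It also fails if it takes over 67 s, if anything falls off the work surface, if the arm or the gripper's body presses on something with over 40 N, if the wrist force passes 120 N, or if a joint passes its speed limit or range.

ROBOT

A 6-joint arm with a two-finger parallel gripper is mounted at the origin on the work surface. World frame = base frame: x ahead of the robot, y to its left, z up, the work surface at z = 0. Lengths are in mm, angles in rad, forces in N, time in s.
With the tool pointing down it reaches from about 275 to 750 mm from the base axis. Payload 10.2 kg.
Tool frame: the origin (TCP) lies between the finger pads; the fingertips stand 11 mm ahead of it and the grasp point (between the pads) lies 8 mm behind it; z points along the fingers, y is the line along which they close (so a half turn about z gives the same grasp; the last joint's range is limited). The gripper opens to 85 mm and grips with 20 to 120 N. Pads are 22 mm wide; open, the fingers measure 114 mm over their backs; the gripper's body (76 mm by 85 mm) begins 54 mm behind the grasp point. The pads swing forward as they close: fully open they stand 13 mm farther back than shut.
Start: joints at [0.967, 0.313, 1.498, -0, 1.331, -0.223], TCP at [195.136, 487.394, 242.294] pointing down, gripper open.
Joint ranges: [-2.94, 2.94], [-0.97, 2.17], [0.19, 2.56], [-1.23, 4.37], [0.02, 3.11], [-2.88, 2.88]. Speed limits (rad/s): [2.39, 2.39, 3.01, 3.14, 3.14, 3.14].

INTERFACE

Orientations are given as a unit quaternion [w, x, y, z].
In Python, from rig import sense, eyes, finish_job gives the robot as it stands.
- The arm moves only by the shell command python3 -m jog 'ROWS' [FORCE]. ROWS is JSON, a list of rows, each a list of 7 numbers: the shift along the tool's x, y, z in m, then the turn, a rotation vector about the tool's x, y, z in rad, then the finger opening in m, from 0 to 0.0854. In form: [[dx, dy, dz, rx, ry, rz, gripper], ...]. A call has 1 to 5 rows; each row shifts and turns the commanded pose from where the row before left it, along the tool's axes as they then stand; what a row does not reach is not made up. A row lasts 1/10 s, in which the tool goes at most 50 mm and 8.59 degrees, less where a joint would pass 70% of its speed; a pose out of reach is approached as far as the arm can. A call is refused whole if a number of a shift passes 0.05 or a number of a turn 0.15, either way. A call with a gripper value outside its range is refused whole. The fingers move at their own pace and stop on an object; FORCE is the grip in N (left out, the last holds). Time passes only in rows, so rows that do not move let the fingers close. It gives the time, the measured TCP pose, the force, the opening and the grip force at its end, in the units of the state.
- sense(): the state, without advancing time (a new reading comes with each control period).
- eyes.capture(name): name is "side" or "top"; returns the picture (384x512x3 uint8, red, green, blue); there is no depth.
- eyes.calibration(name): a dict with "fx", "fy", "cx", "cy" (pixels), "dist" ([k1, k2, p1, p2, k3] as OpenCV has them; the pictures are not rectified), "cam_to_world" (4x4, takes a point from camera to world coordinates). Camera axes: x right, y down, z forward; pixel columns grow to the right and rows downward; lengths in mm; the calibration is good to about 2 mm. A picture is of the moment at which its call begins. calibration takes no time and is no camera call.
- finish_job(): hands the job in; it is judged then, once.
The state is a dict: "time_s": time; "joints": joint angles; "dq": joint speeds; "tau": joint torques, N m; "eef_pos": TCP position; "ee_rot": TCP orientation; "force": force on the tool from outside, world axes, zero at the start; "wrist_torque": the same for the moment, N m; "grip_width": opening from 0.0 (shut) to 1.0 (fully open); "grip_force": force on a finger pad.
Only numpy, scipy, OpenCV 4.12 (cv2) and the standard library are available. Lean on these libraries where they do the work, as an engineer would, in place of code of your own. Each camera call takes 0.05 s, during which the arm holds its last target. There are 200 camera calls.

## Working session

There is one attempt and no reset: what is moved stays moved. The work goes in short steps, Python scripts to look and compute and a shell command to move; the robot and the scene stay as the last step left them, time stands still between calls to the robot, and variables do not carry over. Pictures are saved under pics/ and viewed, at most 10 in all, crops included, and the job is handed in when it is done.

```bash
mkdir -p pics; ls
python3 - <<'E'
from rig import sense, eyes
import cv2
s=sense();print(s)
for n in("top","side"):
    im=eyes.capture(n);cv2.imwrite(f"pics/{n}0.png",cv2.resize(im[:,:,::-1],(800,600)))
    c=eyes.calibration(n);print({k:(v if k!='cam_to_world' else [[round(float(x),3) for x in r] for r in v]) for k,v in c.items()})
E
```

```text
pics
{'time_s': 0.0, 'joints': array([ 9.66588329e-01,  3.13463784e-01,  1.49843401e+00,  2.20306070e-05,
        1.33098228e+00, -2.23388237e-01]), 'dq': array([ 0.00154726,  0.00039188, -0.00080133, -0.00017071, -0.00010191,
       -0.00123797]), 'tau': array([-5.14746043e-04, -4.12266505e+01, -2.59735876e+01, -2.23517363e-04,
        4.18326512e-03,  1.58725078e-05]), 'eef_pos': array([194.99592547, 487.18970297, 241.72916353]), 'ee_rot': array([-2.68625676e-04,  1.89263920e-01,  9.81926043e-01, -5.85081656e-04]), 'force': array([0.62423141, 0.32125921, 0.04240505]), 'wrist_torque': array([0.03489678, 0.03130985, 0.03114862]), 'grip_force': 0.0, 'grip_width': 1.0000234617261816}
{'fx': 443.1720907372271, 'fy': 443.1720907372271, 'cx': 257.92399715692056, 'cy': 190.42691300976952, 'dist': array([-0.13038543,  0.        ,  0.        ,  0.        ,  0.        ]), 'cam_to_world': [[0.028, -0.98, 0.196, 364.012], [-1.0, -0.028, 0.001, -11.584], [0.004, -0.196, -0.981, 1178.508], [0.0, 0.0, 0.0, 1.0]]}
{'fx': 395.98480225331286, 'fy': 395.98480225331286, 'cx': 253.8357533888337, 'cy': 189.5154944622965, 'dist': array([-0.12448443,  0.        ,  0.        ,  0.        ,  0.        ]), 'cam_to_world': [[0.087, 0.872, -0.481, 1001.694], [0.996, -0.081, 0.032, -12.09], [-0.011, -0.482, -0.876, 803.746], [0.0, 0.0, 0.0, 1.0]]}
```

View pics/top0.png

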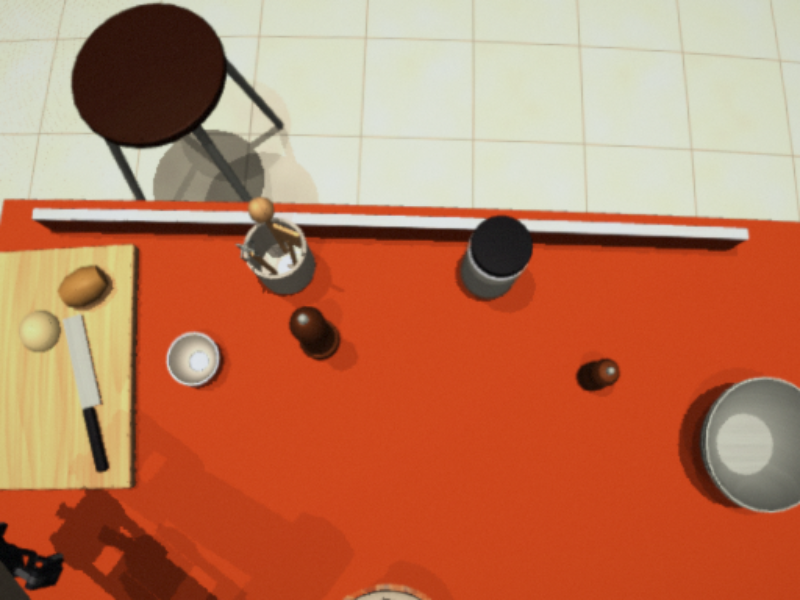

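View pics/side0.png

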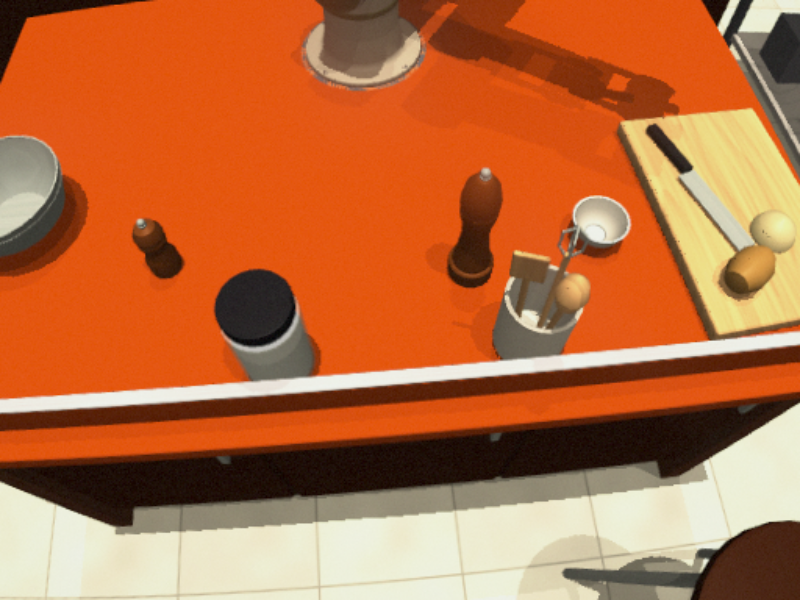

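The top picture shows the mill with its foot near (320,342), the crock near (285,270), the jar near (488,275), and the upstand from (33,215) to (748,235). The salt mill and bowl are well clear. Next I'll take enlarged crops.

Run:
```python
from rig import eyes
import cv2
a=eyes.capture("top")[120:240,150:350];b=eyes.capture("side")[90:255,130:380]
cv2.imwrite("pics/top1.png",cv2.resize(a[:,:,::-1],(800,480),interpolation=cv2.INTER_CUBIC))
cv2.imwrite("pics/side1.png",cv2.resize(b[:,:,::-1],(750,495),interpolation=cv2.INTER_CUBIC))
```

```text
(no output)
```

View pics/top1.png

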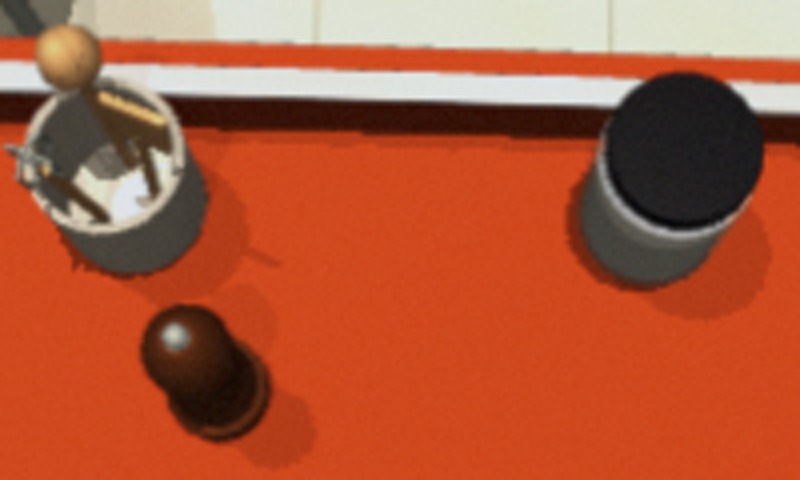

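View pics/side1.png

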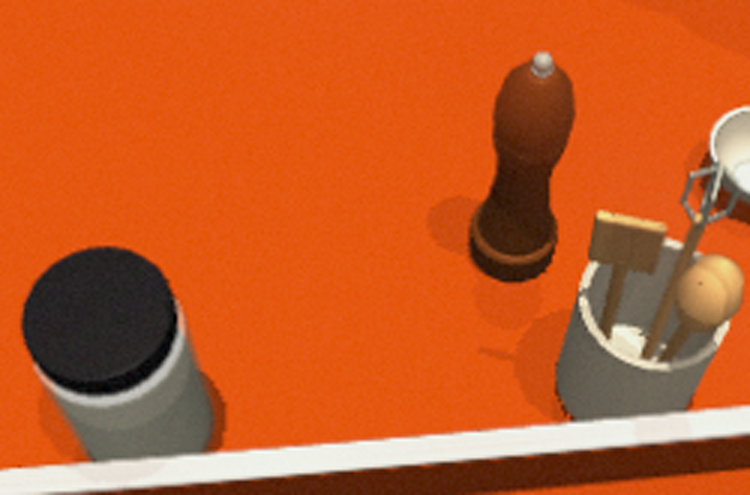

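```bash
cat > h.py <<'E'
import numpy as np, cv2
from rig import eyes
def ray(n,uv):
    c=eyes.calibration(n);T=np.array(c["cam_to_world"]);K=np.array([[c["fx"],0,c["cx"]],[0,c["fy"],c["cy"]],[0,0,1]])
    p=cv2.undistortPoints(np.array([[uv]],float),K,c["dist"])[0,0]
    return T[:3,3],T[:3,:3]@np.array([p[0],p[1],1])
def atz(n,uv,z):
    o,d=ray(n,uv);return (o+d*(z-o[2])/d[2])[:2].round(1)
def proj(n,P):
    c=eyes.calibration(n);T=np.linalg.inv(np.array(c["cam_to_world"]));K=np.array([[c["fx"],0,c["cx"]],[0,c["fy"],c["cy"]],[0,0,1]])
    return cv2.projectPoints(np.array(P,float).reshape(-1,3),cv2.Rodrigues(T[:3,:3])[0],T[:3,3],K,c["dist"])[0][:,0]
T=lambda u,v,z:atz("top",((u+.5)/4-.5+150,(v+.5)/4-.5+120),z)
S=lambda u,v,z:atz("side",((u+.5)/3-.5+130,(v+.5)/3-.5+90),z)
F=lambda u,v,z:atz("top",(u*.64,v*.64),z)
E
python3 - <<'E'
from h import *
print("finial",T(175,335,228),S(542,62,228))
print("foot L,R",T(168,390,15),T(270,385,25),"bot",T(222,440,0),"side L R",S(470,248,20),S(556,245,20),"bot",S(512,279,0))
print("jar lid c",T(684,152,178),S(103,315,178), "jar base near",T(645,290,0))
print("crock rim c",T(105,157,133),S(655,303,133),"base near",T(135,274,0))
print("upst base",T(190,130,0),T(590,142,0),"top near",T(200,98,76),T(590,108,76),"far",T(130,66,76),T(640,80,76))
print("ends",F(33,210,76),F(33,221,76),F(748,229,76),F(748,241,76))
E
```

```text
finial [521.5 129.5] [526.2 129.6]
foot L,R [519.7 163.8] [523.7  95.2] bot [489.1 128. ] side L R [532.9  95.8] [536.3 162.5] bot [552.  127.7]
jar lid c [ 647.  -155.1] [ 653.5 -151.5] jar base near [ 599.4 -153.9]
crock rim c [646.4 193.1] [652.7 194.4] base near [600.5 193.1]
upst base [703.2 161.3] [ 702.5 -115.4] top near [703.1 144.9] [ 703.6 -108.5] far [723.7 192.1] [ 723.7 -141. ]
ends [721.3 637.2] [701.3 634.1] [ 722.4 -601.2] [ 700.9 -599.4]
```

The two views agree on these positions:
- **Mill:** about (522, 129).
- **Upstand:** near face x≈703, running along y, midpoint y≈18.
- **Neighbours:** crock (649, 193.5) and jar (650, -153.5), so the middle is y≈20.
- **Target:** about (669, 19.5).

I'll push with a half-open two-finger cradle, tilted 45° so the gripper body stays clear of the mill's head.

```bash
R="[-0.0224,-0.0141,0,0,0,0,0.045]"; 
python3 -m jog '[[-0.0224,-0.0141,0,0,0,0,0.045],[-0.0224,-0.0141,0,0,0,0,0.045],[-0.0224,-0.0141,0,0,0,0,0.045],[-0.0224,-0.0141,0,0,0,0,0.045],[-0.0224,-0.0141,0,0,0,0,0.045]]' >/dev/null
python3 -m jog '[[-0.0224,-0.0141,0,0,0,0,0.045],[-0.0224,-0.0141,0,0,0,0,0.045],[-0.0224,-0.0141,0,0,0,0,0.045],[-0.0224,-0.0141,0,0,0,0,0.045],[-0.0224,-0.0141,0,0,0,0,0.045]]' >/dev/null
python3 -m jog '[[-0.0224,-0.0141,0,0,0,0,0.045],[-0.0224,-0.0141,0,0,0,0,0.045],[-0.0224,-0.0141,0,0,0,0,0.045],[-0.0224,-0.0141,0,0,0,0,0.045],[-0.0224,-0.0141,0,0,0,0,0.045]]'
python3 -m jog '[[0,0,0,0,-0.131,0,0.045],[0,0,0,0,-0.131,0,0.045],[0,0,0,0,-0.131,0,0.045],[0,0,0,0,-0.131,0,0.045],[0,0,0,0,-0.131,0,0.045]]'
python3 -m jog '[[0,0,0,0,-0.131,0,0.045],[0,0,0,0,0,0,0.045],[0,0,0,0,0,0,0.045]]'
cat >> h.py <<'E'
from rig import sense
from scipy.spatial.transform import Rotation as Ro
def go(P):
    s=sense();R=Ro.from_quat(s["ee_rot"],scalar_first=True).as_matrix()
    d=np.array(P)-s["eef_pos"];print("t",round(s["time_s"],1),"pos",s["eef_pos"].round(1),"F",s["force"].round(1),"z",R[:,2].round(3),"y",R[:,1].round(3),"world",d.round(1),"tool m",(R.T@d/1000).round(4))
    return R
E
python3 -c "
from h import *;print(go([429,166,19])); print(sense()['joints'].round(2),sense()['grip_width'])"
```

```text
time_s: 1.7
eef_pos: [428.9, 165.2, 242.2]
ee_rot: [-0.0, 0.189, 0.982, -0.0]
force: [0.1, 0.3, 0.9]
grip_width: 0.53
grip_force: 0.0
time_s: 2.2
eef_pos: [428.4, 166.6, 242.8]
ee_rot: [0.319, 0.179, 0.929, -0.06]
force: [1.2, -0.9, -0.1]
grip_width: 0.527
grip_force: 0.0
time_s: 2.5
eef_pos: [428.5, 165.4, 242.1]
ee_rot: [0.364, 0.177, 0.912, -0.072]
force: [-0.2, 0.8, -0.4]
grip_width: 0.525
grip_force: 0.0
t 2.5 pos [428.5 165.4 242.1] F [-0.2  0.8 -0.4] z [ 0.638 -0.26  -0.725] y [ 0.374  0.927 -0.003] world [   0.5    0.6 -223.1] tool m [0.1534 0.0014 0.162 ]
[[-0.67333963  0.37432966  0.63756651]
 [ 0.26951759  0.92729054 -0.25979325]
 [-0.6884577  -0.00309371 -0.72526989]]
[ 0.37  0.01  2.05 -0.86  0.67 -0.24] 0.5249067461078512
```

```bash
python3 -m jog '[[0.0153,0,0.0162,0,0,0,0.045],[0.0153,0,0.0162,0,0,0,0.045],[0.0153,0,0.0162,0,0,0,0.045],[0.0153,0,0.0162,0,0,0,0.045],[0.0153,0,0.0162,0,0,0,0.045]]' >/dev/null
python3 -m jog '[[0.0153,0,0.0162,0,0,0,0.045],[0.0153,0,0.0162,0,0,0,0.045],[0.0153,0,0.0162,0,0,0,0.045],[0.01,0,0.0106,0,0,0,0.045],[0,0,0,0,0,0,0.045]]'
python3 - <<'E'
from h import *
go([522-.928*45,129.3+.372*45,20])
a=eyes.capture("top");b=eyes.capture("side")
o=np.hstack([cv2.resize(a[150:260,150:310],(480,330),interpolation=cv2.INTER_CUBIC),cv2.resize(b[60:170,200:306],(318,330),interpolation=cv2.INTER_CUBIC)])
cv2.imwrite("pics/pre.png",o[:,:,::-1])
E
```

```text
time_s: 3.5
eef_pos: [433.6, 182.6, 98.5]
ee_rot: [0.328, 0.185, 0.923, -0.078]
force: [-0.1, 0.0, -0.2]
grip_width: 0.526
grip_force: 0.0
t 3.5 pos [433.6 182.6  98.5] F [-0.1  0.  -0.2] z [ 0.576 -0.265 -0.773] y [ 0.392  0.92  -0.023] world [ 46.7 -36.6 -78.5] tool m [ 0.0057 -0.0136  0.0973]
```

View pics/pre.png

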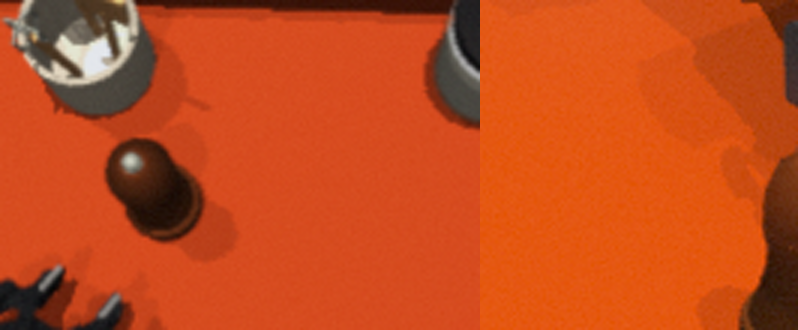

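```bash
python3 -c "
from h import *
s=sense();print(s['joints'].round(3));R=go([522-.928*90,129.3+.372*90,60])
print(np.degrees(np.arccos(-R[2,2])), np.degrees(np.arctan2(R[1,2],R[0,2])))"
```

```text
[ 0.393  0.323  2.121 -1.23   0.516  0.272]
t 3.6 pos [433.4 182.6  99.2] F [-0.7  0.2  0.1] z [ 0.578 -0.264 -0.772] y [ 0.391  0.92  -0.022] world [  5.1 -19.8 -39.2] tool m [ 0.0155 -0.0154  0.0385]
39.42938362612165 -24.561911044730618
```

Joint 4 ran into its limit, because the tool was tilted too far out of the arm plane. A gentler tilt of about 30° with heading about -12° still keeps the body clear of the mill.

```bash
cat >> h.py <<'E'
def want(h,t):
    h,t=np.radians([h,t]);f=np.array([np.cos(h),np.sin(h),0]);k=np.array([0,0,1.])
    z=np.sin(t)*f-np.cos(t)*k; y=np.cross(k,f); return np.column_stack([np.cross(y,z),y,z])
E
python3 -c "
from h import *
R=go([448.6,144.9,120]);W=want(-12,30);print(Ro.from_matrix(R.T@W).as_rotvec().round(3))"
```

```text
t 3.6 pos [433.4 182.6  99.2] F [-0.7  0.2  0.1] z [ 0.578 -0.264 -0.772] y [ 0.391  0.92  -0.022] world [ 15.2 -37.7  20.8] tool m [-0.035  -0.0292  0.0027]
[-0.128  0.162 -0.146]
```

```bash
python3 -m jog '[[-0.012,-0.01,0.001,-0.032,0.04,-0.036,0.045],[-0.012,-0.01,0.001,-0.032,0.04,-0.036,0.045],[-0.011,-0.009,0.001,-0.032,0.04,-0.036,0.045],[0,0,0,-0.032,0.04,-0.036,0.045],[0,0,0,0,0,0,0.045]]'
python3 -c "
from h import *
R=go([448.6,144.9,19]);W=want(-12,30);print(Ro.from_matrix(R.T@W).as_rotvec().round(3),sense()['joints'].round(2))"
```

```text
time_s: 4.1
eef_pos: [448.2, 149.7, 116.1]
ee_rot: [0.266, 0.113, 0.957, -0.034]
force: [0.2, -0.2, 0.0]
grip_width: 0.531
grip_force: 0.0
t 4.1 pos [448.2 149.7 116.1] F [ 0.2 -0.2  0. ] z [ 0.501 -0.125 -0.856] y [ 0.235  0.972 -0.005] world [  0.4  -4.8 -97.1] tool m [ 0.0488 -0.0041  0.084 ]
[-0.018  0.019 -0.021] [ 0.19  0.22  2.12 -0.64  0.37 -0.59]
```

```bash
python3 -m jog '[[0.007,-0.0006,0.012,-0.004,0.015,-0.005,0.045],[0.007,-0.0006,0.012,-0.004,0.015,-0.005,0.045],[0.007,-0.0006,0.012,-0.004,0.015,-0.005,0.045],[0.007,-0.0006,0.012,-0.004,0.015,-0.005,0.045],[0.007,-0.0006,0.012,0,0,0,0.045]]'
python3 -c "
from h import *
R=go([448.6,144.9,19]);W=want(-12,28);print(Ro.from_matrix(R.T@W).as_rotvec().round(3),sense()['joints'].round(2))"
```

```text
time_s: 4.6
eef_pos: [444.9, 147.9, 44.0]
ee_rot: [0.236, 0.102, 0.966, -0.026]
force: [0.6, -0.5, -0.1]
grip_width: 0.529
grip_force: 0.0
t 4.6 pos [444.9 147.9  44. ] F [ 0.6 -0.5 -0.1] z [ 0.45  -0.098 -0.888] y [ 0.209  0.978 -0.002] world [  3.7  -3.  -25. ] tool m [ 0.0078 -0.0021  0.0241]
[-0.002 -0.01  -0.001] [ 0.16  0.38  2.15 -0.82  0.23 -0.43]
```

```bash
python3 -m jog '[[0.001,0,0.009,0,0.012,0,0.045],[0.001,0,0.009,0,0.012,0,0.045],[0.001,0,0.009,0,0.012,0,0.045],[0,0,0,0,0,0,0.045]]'
python3 - <<'E'
from h import *
R=go([470,140,19]);W=want(-12,26);print(Ro.from_matrix(R.T@W).as_rotvec().round(3),sense()['joints'].round(2))
b=eyes.capture("side");a=eyes.capture("top")
o=np.hstack([cv2.resize(a[150:260,170:300],(390,330),interpolation=cv2.INTER_CUBIC),cv2.resize(b[60:190,220:380],(406,330),interpolation=cv2.INTER_CUBIC)])
cv2.imwrite("pics/pre2.png",o[:,:,::-1])
E
```

```text
time_s: 5.0
eef_pos: [455.1, 145.4, 19.2]
ee_rot: [0.219, 0.103, 0.97, -0.024]
force: [0.5, -0.2, 0.4]
grip_width: 0.525
grip_force: 0.0
t 5.0 pos [455.1 145.4  19.2] F [ 0.5 -0.2  0.4] z [ 0.419 -0.092 -0.903] y [ 0.21   0.978 -0.002] world [14.9 -5.4 -0.2] tool m [-0.0141 -0.0021  0.0069]
[-0.003 -0.01  -0.001] [ 0.14  0.45  2.12 -0.8   0.21 -0.47]
```

View pics/pre2.png

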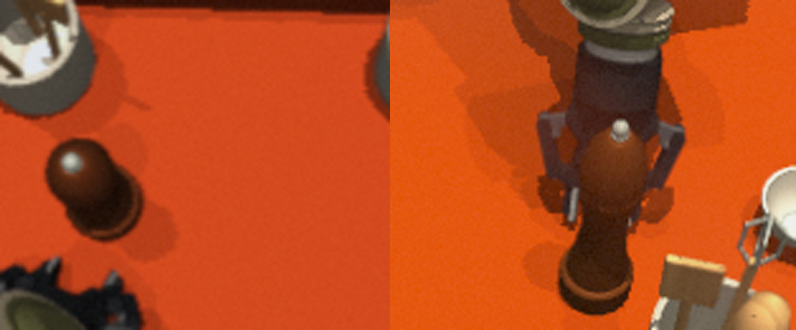

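Both fingers are level with the foot, behind it and centred on it, and the gripper body is clear. Now I'll close the gap.

```bash
python3 -m jog '[[-0.0045,0,0.0021,0,0,0,0.045],[-0.0045,0,0.0021,0,0,0,0.045],[-0.0045,0,0.0021,0,0,0,0.045],[-0.0036,0,0.0016,0,0,0,0.045],[-0.0018,0,0.0008,0,0,0,0.045]]'
python3 -m jog '[[-0.0018,0,0.0008,0,0,0,0.045],[-0.0018,0,0.0008,0,0,0,0.045],[-0.0018,0,0.0008,0,0,0,0.045]]'
python3 - <<'E'
from h import *
go([484,137.4,19]);print(sense()['joints'].round(2))
E
```

```text
time_s: 5.6
eef_pos: [475.6, 141.1, 20.4]
ee_rot: [0.219, 0.102, 0.97, -0.024]
force: [0.5, -0.7, 0.2]
grip_width: 0.525
grip_force: 0.0
time_s: 5.9
eef_pos: [481.0, 140.0, 20.4]
ee_rot: [0.219, 0.102, 0.97, -0.024]
force: [0.1, -1.1, -0.0]
grip_width: 0.526
grip_force: 0.0
t 5.9 pos [481.  140.   20.4] F [ 0.1 -1.1 -0. ] z [ 0.42  -0.091 -0.903] y [ 0.209  0.978 -0.002] world [ 3.  -2.6 -1.4] tool m [-0.0025 -0.0019  0.0028]
[ 0.12  0.48  2.06 -0.68  0.23 -0.61]
```

```bash
python3 -m jog '[[-0.0013,-0.0005,0.0014,0,0,0,0.045],[-0.0015,-0.0005,0.0012,0,0,0,0.045],[-0.0018,-0.0005,0.0008,0,0,0,0.045],[-0.0018,-0.0005,0.0008,0,0,0,0.045],[-0.0018,0,0.0008,0,0,0,0.045]]'
python3 -m jog '[[-0.0018,0,0.0008,0,0,0,0.045],[-0.0018,0,0.0008,0,0,0,0.045],[-0.0018,0,0.0008,0,0,0,0.045],[-0.0018,0,0.0008,0,0,0,0.045]]'
python3 - <<'E'
from h import *
go([669-38.1,19.5+8.1,19]);print(sense()['joints'].round(2))
a=eyes.capture("top")[170:250,180:260];cv2.imwrite("pics/c.png",cv2.resize(a,(560,560),interpolation=cv2.INTER_CUBIC)[:,:,::-1])
E
```

```text
time_s: 6.4
eef_pos: [489.7, 136.0, 19.3]
ee_rot: [0.219, 0.102, 0.97, -0.024]
force: [-1.0, 1.2, -0.4]
grip_width: 0.525
grip_force: 0.9
time_s: 6.8
eef_pos: [497.6, 134.3, 19.6]
ee_rot: [0.219, 0.102, 0.97, -0.024]
force: [-1.0, -0.2, -0.5]
grip_width: 0.527
grip_force: 0.9
t 6.8 pos [497.6 134.3  19.6] F [-1.  -0.2 -0.5] z [ 0.42  -0.092 -0.903] y [ 0.209  0.978 -0.002] world [ 133.3 -106.7   -0.6] tool m [-0.1375 -0.0764  0.0663]
[ 0.1   0.5   2.02 -0.61  0.23 -0.69]
```

View pics/c.png

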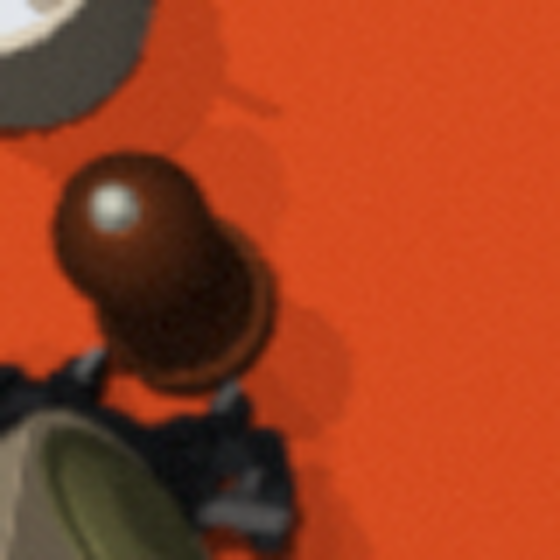

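The foot is seated between both fingertips, near (105,365) and (230,390), and the finial at (113,207) shows the mill upright.

Run:
```python
from h import *
print(atz("top",((113.5)/7-.5+180,(207.5)/7-.5+170),228), atz("top",(175.5/4-.5+150,335.5/4-.5+120),228))
```

```text
[531.  124.9] [521.5 129.5]
```

```bash
python3 -m jog '[[-0.002,-0.0012,0.001,0,0,0,0.045],[-0.003,-0.0018,0.0015,0,0,0,0.045],[-0.00395,-0.0024,0.00185,0,0,0,0.045],[-0.00395,-0.0024,0.00185,0,0,0,0.045],[-0.00395,-0.0024,0.00185,0,0,0,0.045]]'
python3 -m jog '[[-0.00395,-0.0024,0.00185,0,0,0,0.045],[-0.00395,-0.0024,0.00185,0,0,0,0.045],[-0.00395,-0.0024,0.00185,0,0,0,0.045],[-0.00395,-0.0024,0.00185,0,0,0,0.045],[-0.00395,-0.0024,0.00185,0,0,0,0.045]]'
python3 -m jog '[[-0.00395,-0.0024,0.00185,0,0,0,0.045],[-0.00395,-0.0024,0.00185,0,0,0,0.045],[-0.002,-0.0012,0.001,0,0,0,0.045]]'
cat > fin.py <<'E'
from h import *
# finial: brightest grey, low-saturation blob near predicted place; report both views
import sys
p=sense()["eef_pos"];c=[p[0]+36*.978,p[1]-36*.208,228]
for n in("top","side"):
    im=eyes.capture(n).astype(int);u=proj(n,c)[0].round().astype(int)
    w=im[u[1]-12:u[1]+13,u[0]-12:u[0]+13];m=(w.min(2)>95)&(w.max(2)-w.min(2)<60)
    y,x=np.nonzero(m);print(n,"pred",c[:2],len(x), atz(n,(x.mean()+u[0]-12,y.mean()+u[1]-12),228) if len(x) else None)
go([669-35.2,19.5+7.5,19]);print(sense()['joints'].round(2),sense()['grip_force'])
E
python3 fin.py
```

```text
time_s: 7.35
eef_pos: [514.0, 120.1, 19.7]
ee_rot: [0.219, 0.102, 0.97, -0.024]
force: [-0.8, 1.2, 0.0]
grip_width: 0.528
grip_force: 1.1
time_s: 7.85
eef_pos: [532.7, 103.9, 19.8]
ee_rot: [0.219, 0.102, 0.97, -0.024]
force: [-1.0, 0.7, -0.7]
grip_width: 0.53
grip_force: 1.0
time_s: 8.15
eef_pos: [542.3, 95.7, 19.9]
ee_rot: [0.219, 0.102, 0.97, -0.024]
force: [-1.4, 1.1, -1.4]
grip_width: 0.53
grip_force: 1.0
top pred [np.float64(577.5255828811995), np.float64(88.19581739910855)] 25 [576.5  87.4]
side pred [np.float64(577.5255828811995), np.float64(88.19581739910855)] 45 [582.5  86.6]
t 8.2 pos [542.3  95.8  20. ] F [-1.  -0.2 -0.3] z [ 0.421 -0.092 -0.903] y [ 0.209  0.978 -0.002] world [ 91.5 -68.8  -1. ] tool m [-0.0933 -0.0481  0.0457]
[ 0.    0.54  1.94 -0.39  0.25 -0.99] 0.3576888469979167
```

```bash
python3 -m jog '[[-0.003,-0.0018,0.0014,0,0,0,0.045],[-0.00395,-0.0024,0.00185,0,0,0,0.045],[-0.00395,-0.0024,0.00187,0,0,0,0.045],[-0.00395,-0.0024,0.00187,0,0,0,0.045],[-0.00395,-0.0024,0.00187,0,0,0,0.045]]'
python3 -m jog '[[-0.00395,-0.0024,0.00187,0,0,0,0.045],[-0.00395,-0.0024,0.00187,0,0,0,0.045],[-0.00395,-0.0024,0.00187,0,0,0,0.045],[-0.00395,-0.0024,0.00187,0,0,0,0.045],[-0.00395,-0.0024,0.00187,0,0,0,0.045]]'
python3 -m jog '[[-0.00395,-0.0024,0.00187,0,0,0,0.045],[-0.00395,-0.0024,0.00187,0,0,0,0.045],[-0.00395,-0.0024,0.00187,0,0,0,0.045],[-0.00395,-0.0024,0.00187,0,0,0,0.045],[-0.00395,-0.0024,0.00187,0,0,0,0.045]]'
python3 -m jog '[[-0.00395,-0.0024,0.00187,0,0,0,0.045],[-0.003,-0.0018,0.0014,0,0,0,0.045],[-0.0015,-0.0009,0.0007,0,0,0,0.045]]'
python3 fin.py
```

```text
time_s: 8.75
eef_pos: [560.2, 80.2, 20.0]
ee_rot: [0.219, 0.102, 0.97, -0.024]
force: [-1.6, 1.1, -0.7]
grip_width: 0.525
grip_force: 1.2
time_s: 9.25
eef_pos: [579.0, 64.0, 20.0]
ee_rot: [0.219, 0.102, 0.97, -0.024]
force: [-1.8, 0.6, -1.0]
grip_width: 0.526
grip_force: 1.1
time_s: 9.75
eef_pos: [597.9, 47.7, 20.1]
ee_rot: [0.219, 0.102, 0.97, -0.024]
force: [-1.7, 1.0, -2.0]
grip_width: 0.524
grip_force: 1.0
time_s: 10.05
eef_pos: [606.0, 40.7, 20.2]
ee_rot: [0.219, 0.102, 0.97, -0.024]
force: [-1.1, 0.9, -1.2]
grip_width: 0.531
grip_force: 1.0
top pred [np.float64(641.159028570142), np.float64(33.224842937923945)] 149 [659.9  32.9]
side pred [np.float64(641.159028570142), np.float64(33.224842937923945)] 49 [645.3  32.1]
t 10.2 pos [605.9  40.8  20.3] F [-0.2  0.  -0.3] z [ 0.421 -0.092 -0.903] y [ 0.209  0.978 -0.002] world [ 27.9 -13.8  -1.3] tool m [-0.0267 -0.0077  0.0141]
[-0.11  0.62  1.78 -0.16  0.3  -1.33] 0.4901915090158582
```

```bash
python3 -m jog '[[-0.0024,-0.0008,0.00125,0,0,0,0.045],[-0.0026,-0.0008,0.0013,0,0,0,0.045],[-0.0026,-0.0008,0.0013,0,0,0,0.045],[-0.0026,-0.0008,0.0013,0,0,0,0.045],[-0.0026,-0.0008,0.0013,0,0,0,0.045]]'
python3 -m jog '[[-0.0026,-0.0008,0.0013,0,0,0,0.045],[-0.0026,-0.0008,0.0013,0,0,0,0.045],[-0.0018,-0.0006,0.0009,0,0,0,0.045],[-0.0009,-0.0003,0.0004,0,0,0,0.045]]'
python3 fin.py
```

```text
time_s: 10.65
eef_pos: [619.1, 34.0, 19.9]
ee_rot: [0.219, 0.102, 0.97, -0.024]
force: [-3.4, 1.2, 0.4]
grip_width: 0.528
grip_force: 1.5
time_s: 11.05
eef_pos: [627.1, 29.7, 19.8]
ee_rot: [0.219, 0.102, 0.97, -0.024]
force: [-1.9, 1.2, 0.2]
grip_width: 0.523
grip_force: 1.7
top pred [np.float64(662.3365479778034), np.float64(22.22362103105294)] 117 [668.9  21.1]
side pred [np.float64(662.3365479778034), np.float64(22.22362103105294)] 53 [666.3  21.9]
t 11.2 pos [627.1  29.8  19.8] F [-1.9  1.1  0.4] z [ 0.42  -0.092 -0.903] y [ 0.209  0.978 -0.002] world [ 6.7 -2.8 -0.8] tool m [-0.0061 -0.0013  0.0038]
[-0.12  0.65  1.72 -0.12  0.33 -1.38] 1.0625097714364529
```

```bash
python3 -m jog '[[-0.0009,-0.0002,0.0004,0,0,0,0.045],[-0.0009,-0.0002,0.0004,0,0,0,0.045],[-0.0009,-0.0002,0.0004,0,0,0,0.045]]'
python3 -m jog '[[-0.0009,-0.0002,0.0004,0,0,0,0.045]]'
python3 -m jog '[[-0.0009,-0.0001,0.0004,0,0,0,0.045]]'
```

```text
time_s: 11.45
eef_pos: [629.7, 28.6, 19.8]
ee_rot: [0.219, 0.102, 0.97, -0.024]
force: [-3.2, 0.1, 1.6]
grip_width: 0.528
grip_force: 1.6
time_s: 11.55
eef_pos: [630.6, 28.2, 19.8]
ee_rot: [0.219, 0.102, 0.97, -0.024]
force: [-2.5, 1.4, 0.8]
grip_width: 0.522
grip_force: 1.6
time_s: 11.65
eef_pos: [631.6, 27.9, 19.9]
ee_rot: [0.219, 0.102, 0.97, -0.024]
force: [-3.5, 1.2, 0.2]
grip_width: 0.528
grip_force: 1.5
```

Still sliding freely, so I'll go straight in +x with small steps until the force rises.

```bash
python3 -m jog '[[-0.0009,0.0001,0.0004,0,0,0,0.045]]' | sed -n '2p;4p'
python3 -m jog '[[-0.0009,0.0001,0.0004,0,0,0,0.045]]'| sed -n '2p;4p'
python3 -m jog '[[-0.0005,0.0001,0.0002,0,0,0,0.045]]'| sed -n '2p;4p'
python3 -m jog '[[-0.0005,0.0001,0.0002,0,0,0,0.045]]'| sed -n '2p;4p'
```

```text
eef_pos: [632.6, 27.7, 19.8]
force: [-2.5, 0.9, 0.9]
eef_pos: [633.5, 27.6, 19.9]
force: [-2.1, 0.5, 0.2]
eef_pos: [634.1, 27.6, 19.9]
force: [-2.5, 0.9, -0.2]
eef_pos: [634.6, 27.6, 19.9]
force: [-2.1, -0.3, -0.2]
```

```bash
for k in 1; do python3 -m jog '[[-0.0007,0.0001,0.0003,0,0,0,0.045]]' | sed -n '2p;4p'
python3 -m jog '[[-0.0007,0.0001,0.0003,0,0,0,0.045]]'| sed -n '2p;4p'
python3 -m jog '[[-0.0007,0.0001,0.0003,0,0,0,0.045]]'| sed -n '2p;4p'; done
python3 - <<'E'
from h import *
exec(open("fin.py").read())
a=eyes.capture("top")[130:210,210:290];b=eyes.capture("side")[150:250,190:290]
cv2.imwrite("pics/e.png",np.hstack([cv2.resize(a,(400,400),interpolation=cv2.INTER_CUBIC),cv2.resize(b,(400,400),interpolation=cv2.INTER_CUBIC)])[:,:,::-1])
E
```

```text
eef_pos: [635.4, 27.6, 20.0]
force: [-2.5, -0.2, 0.1]
eef_pos: [636.2, 27.5, 20.0]
force: [-2.1, 0.4, -0.3]
eef_pos: [636.8, 27.5, 20.0]
force: [-3.5, 0.7, -0.5]
top pred [np.float64(672.0433424935367), np.float64(20.007963907742607)] 180 [685.4  20.4]
side pred [np.float64(672.0433424935367), np.float64(20.007963907742607)] 51 [675.6  18.7]
t 12.4 pos [636.7  27.6  19.9] F [-4.1  0.8  0.4] z [ 0.42  -0.091 -0.903] y [ 0.209  0.978 -0.002] world [-2.9 -0.6 -0.9] tool m [ 0.0029 -0.0012 -0.0003]
[-0.13  0.66  1.69 -0.11  0.35 -1.39] 1.9976404309272766
```

View pics/e.png

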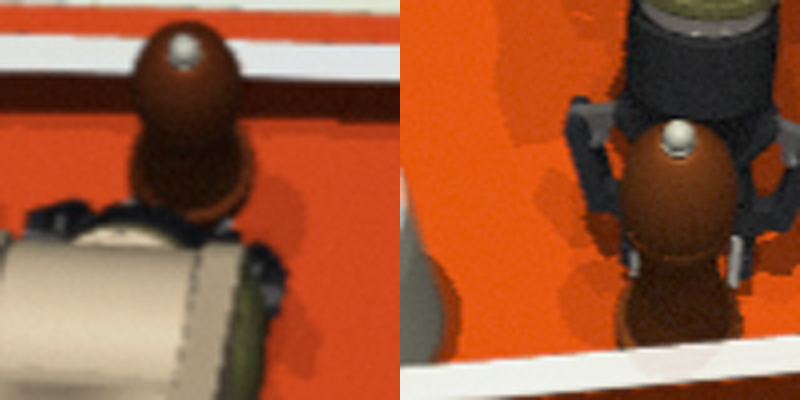

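The mill is upright, about at the upstand (finial at (183,50) in the left half), and the force is just starting to rise. A few more half-millimetre steps.

```bash
python3 -m jog '[[-0.0005,0.0001,0.0002,0,0,0,0.045]]' | sed -n '2p;4p'
python3 -m jog '[[-0.0005,0.0001,0.0002,0,0,0,0.045]]'| sed -n '2p;4p'
```

```text
eef_pos: [637.0, 27.5, 19.9]
force: [-6.7, 1.1, 0.5]
eef_pos: [637.2, 27.5, 19.7]
force: [-9.7, -0.1, 2.6]
```

Force is up to 10 N, so the foot is against the upstand. Now backing straight out, gently at first.

```bash
python3 -m jog '[[0.0005,0,-0.0002,0,0,0,0.045],[0.0009,0,-0.0004,0,0,0,0.045],[0.0018,0,-0.0008,0,0,0,0.045],[0.0036,0,-0.0017,0,0,0,0.045],[0.0072,0,-0.0034,0,0,0,0.045]]'
python3 -m jog '[[0.015,0,-0.007,0,0,0,0.045],[0.018,0,-0.0085,0,0,0,0.045],[0.018,0,-0.0085,0,0,0,0.045],[0.018,0,-0.0085,0,0,0,0.045],[0.009,0,-0.0042,0,0,0,0.045]]'
python3 -m jog '[[-0.008,0,-0.018,0,0,0,0.045],[-0.008,0,-0.018,0,0,0,0.045],[-0.008,0,-0.018,0,0,0,0.045],[0,0,0,0,0,0,0.045],[0,0,0,0,0,0,0.045]]'
python3 - <<'E'
from h import *
a=eyes.capture("top")[120:220,150:350];b=eyes.capture("side")[140:265,130:380]
cv2.imwrite("pics/f.png",np.vstack([cv2.resize(a,(600,300),interpolation=cv2.INTER_CUBIC),cv2.resize(b,(600,300),interpolation=cv2.INTER_CUBIC)])[:,:,::-1])
E
```

```text
time_s: 13.25
eef_pos: [623.1, 30.7, 20.4]
ee_rot: [0.22, 0.102, 0.97, -0.024]
force: [0.1, 0.3, -0.2]
grip_width: 0.528
grip_force: 0.0
time_s: 13.75
eef_pos: [537.0, 49.2, 19.6]
ee_rot: [0.219, 0.102, 0.97, -0.024]
force: [-0.4, -0.7, -0.3]
grip_width: 0.527
grip_force: 0.0
time_s: 14.25
eef_pos: [537.1, 49.1, 78.6]
ee_rot: [0.219, 0.102, 0.97, -0.024]
force: [0.3, 0.6, 0.2]
grip_width: 0.531
grip_force: 0.0
```

View pics/f.png

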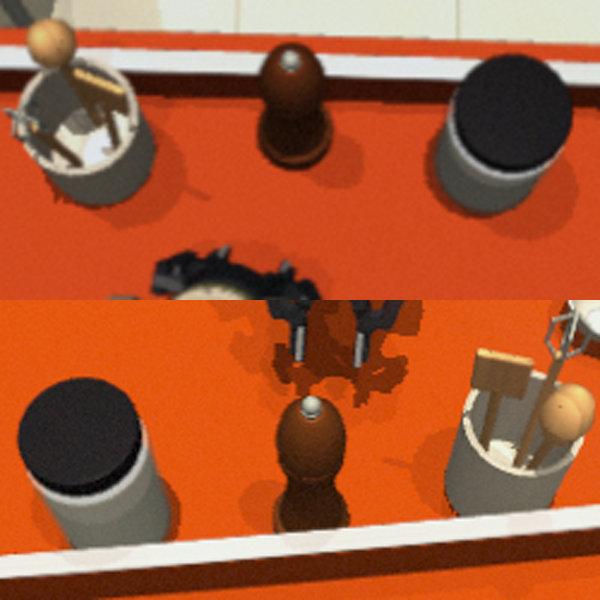

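The mill stands upright in the row: finial at (290,60), foot front edge at (295,168). The crock and jar haven't moved. One check of the numbers first.

```bash
python3 -c "
from h import *
f=lambda u,v,z:atz('top',((u+.5)/3-.5+150,(v+.5)/3-.5+120),z)
print(f(290,60,228),f(295,168,0),f(258,130,15),f(332,132,25), atz('side',((311.5)/2.4-.5+130,(106.5)/2.4-.5+140),228))"
```

```text
[669.6  19. ] [640.3  18.3] [671.1  52.5] [668.5 -14.4] [675.5  19.3]
```

The mill's centre is at about (670, 19), against a target of (669, 19.5). Handing in.

```bash
python3 -c "
from rig import finish_job;print(finish_job())"
```

```text
the job is handed in; nothing more can be done
None
```

The pepper mill stands upright against the upstand, within about 2 mm of midway between the jar and the crock by the camera measurements; nothing else was touched, and the job was handed in after about 15 s of robot time.

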